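# Set the sliding gauge of the measuring rail against the red stop

### The arm

A 6-joint arm with a two-finger parallel gripper is mounted at the origin on the work surface. World frame = base frame: x ahead of the robot, y to its left, z up, the work surface at z = 0. Lengths are in m, angles in degrees, forces in N, time in s.
With the tool pointing down it reaches from about 0.375 to 0.9 m from the base axis. Payload 3.1 kg.
Tool frame: the origin (TCP) lies at the very end of the fingers, on their centre line; the grasp point (between the pads) lies 19 mm behind it; z points along the fingers, y is the line along which they close (so a half turn about z gives the same grasp; the last joint's range is limited). The gripper opens to 87 mm and grips with 3 to 60 N. Pads are 19 mm wide; open, the fingers measure 117 mm over their backs; the gripper's body (75 mm by 190 mm) begins 51 mm behind the grasp point.
Start: joints at [-77.722, 30.224, 82.088, -0, 67.689, -10.227], TCP at [0.239, -0.577, 0.189] pointing down, gripper open.
Joint ranges: [-176.69, 176.69], [-43.24, 126.21], [12.49, 139.97], [-82, 262], [0, 151.66], [-163.58, 163.58]. Speed limits (degrees/s): [159.86, 159.86, 180, 180, 180, 180].

### API

Orientations are given as a 3x3 rotation matrix whose columns are the frame's x, y, z axes.
In Python, from rig import bot, imaging gives the robot as it stands.
- The arm moves only by the tool drive_tool, never from a script. Its argument "deltas" is text: rows parted by semicolons, each of 5 numbers parted by spaces: the finger opening in mm, from 0 to 87, then the shift along the world's x, y, z in mm, then the turn about the world's z in rad. In form: jaw dx dy dz twist; .... A call has 1 to 12 rows; each row is the pose to reach, as a shift and turn from the pose commanded when the call began; what a row does not reach only later rows make up. A row lasts 1/10 s, in which the tool goes at most 50 mm and 8.59 degrees, less where a joint would pass 70% of its speed; a pose out of reach is approached as far as the arm can. A call with a gripper value outside its range is refused whole. The fingers move at their own pace and stop on an object; the grip force is fixed at half the most. Time passes only in rows, so rows that repeat a pose let the fingers close. It gives the time, the measured TCP pose, the force, the opening and the grip force at its end, in the units of the state.
- bot.read_state(): the state, without advancing time (a new reading comes with each control period).
- imaging.capture(name): name is "side" or "top" or "wrist"; returns the picture (480x640x3 uint8, red, green, blue); there is no depth.
- imaging.camera_model(name): a dict with "fx", "fy", "cx", "cy" (pixels), "dist" ([k1, k2, p1, p2, k3] as OpenCV has them; the pictures are not rectified), "T" (4x4, takes a point from camera to world coordinates). Camera axes: x right, y down, z forward; pixel columns grow to the right and rows downward; lengths in m; the calibration is good to about 2 mm. A picture is of the moment at which its call begins: read the wrist's pose just before it. camera_model takes no time and is no camera call; for the wrist camera it gives the pose at the moment of the call.
- bot.hand_in(): hands the job in; it is judged then, once.
The state is a dict: "time_s": time; "joint_positions": joint angles; "qvel": joint speeds; "tau": joint torques, N m; "position": TCP position; "tcp_rot": TCP orientation; "force": force on the tool from outside, world axes, zero at the start; "moment": the same for the moment, N m; "opening": opening from 0.0 (shut) to 1.0 (fully open); "grasp_force": force on a finger pad.
Only numpy, scipy, OpenCV 4.12 (cv2) and the standard library are available. Lean on these libraries where they do the work, as an engineer would, in place of code of your own. Each camera call takes 0.05 s, during which the arm holds its last target. There are 200 camera calls.

### The job

On the measuring rail, press down the blue pad in the middle of the sliding gauge to free its brake and, keeping it pressed, push the gauge along the rail until it rests against the red stop; then let the pad come up and move clear. Do not drag the gauge while its brake is on or lift it off the rail, and leave everything else on the bench where it is.

Things in the scene. Friction and masses are not known exactly. Their poses are not given: they have to be found in the camera images.
- rail: aluminium measuring rail fixed to the bench on a green cutting mat, 420 mm long, 70 mm wide, its running surface 20 mm above the bench; origin centre of underside, y axis along the rail
- slider (a joint): position of the sliding gauge along the rail in m: 0 at the rail's middle, positive towards the rail's +y. With the brake on it is held by about 8 N of friction; with the pad pressed it slides freely (about 1 N)
- slider_mid (a point): centre of the underside of the sliding gauge, 20.5 mm above the bench. The gauge is a grey block 88 mm long along the rail (ends 44 mm from this point), 64 mm wide and 16 mm high, with a black cross-wall 14 mm thick at each end whose top is 52 mm above the bench; the clear space between the two walls is 60 mm and holds the blue pad. x and y axes as the rail's
- press_top (a point): centre of the top of the blue square pad (46 x 46 mm, white cross) in the middle of the gauge, 42 mm above the bench when up, 10 mm below the tops of the two black walls
- press (a joint): how far the blue pad is pressed down in m: 0 up (brake on), 0.006 bottomed. It starts to give at about 10 N of downward push and needs about 12 N to bottom; the brake is free from about 0.001. The pad springs up when let go
- lift (a joint): how far the gauge is raised off its rail in m: 0 seated (a spring of about 7 N and its weight keep it there); must stay near 0
- red_stop: red end stop clamped on the rail, at either end: block 22 mm along the rail, 64 mm wide, 22 mm high with a red thumbscrew, top 55 mm above the bench; origin centre of its underside (20.5 mm above the bench). The gauge meets it when slider_mid is 55 mm from this point
- black_stop: black end stop with a steel thumbscrew, same size, at the other end of the rail: not the one wanted
- bench_block: loose steel bench block, 75 x 100 x 22 mm, lying on the mat; origin centre of underside
- hammer: loose small hammer with a wooden handle, about 240 mm long, lying on the bench; origin at its middle
- pliers: loose small pliers with blue handles, about 130 mm long and 11 mm high; origin under the pivot
- notebooks: loose stack of thin notebooks, 70 x 100 x 48 mm; origin centre of underside
- amber_cup: loose amber glass cup, 76 mm across, 65 mm high; origin centre of underside
- glue_jar: loose yellow jar with white cap, 56 mm across, 75 mm high; origin centre of underside
- journal: loose brown journal, 130 x 180 x 22 mm; origin centre of underside

How it is judged (in metres and radians):
On the way, in this order (a step that is already met when the one before it is completed fails the run):
1. the blue pad is pressed down with the gauge still where it began (within 12 mm) and away from the red stop (distance of slider_mid from where it was at the start of the episode below 0.012 m and value of joint press above 0.002 m and horizontal distance between slider_mid and red_stop above 0.062 m), for 0.1 s.
2. the gauge is against the red stop (gap under 3 mm) with the pad still pressed (horizontal distance between slider_mid and red_stop below 0.058 m and value of joint press above 0.001 m), for 0.1 s.
At the end, for the whole second after the job is handed in: the gauge rests against the red stop (gap under 3 mm), seated on its rail and still, with the blue pad up (pressed less than 1 mm) (horizontal distance between slider_mid and red_stop below 0.058 m and value of joint press below 0.001 m and value of joint lift below 0.002 m and velocity of joint slider between -0.005 and 0.005 m/s); the robot touches nothing.
It fails at once if the gauge is dragged along the rail with its brake on (moving over 20 mm/s with the pad pressed less than 0.5 mm) (value of joint press below 0.0005 m and (velocity of joint slider above 0.02 m/s or velocity of joint slider below -0.02 m/s)).
It fails at once if the gauge is lifted more than 3 mm off its rail (value of joint lift above 0.003 m).
It fails at once if a thing lying on the bench is moved more than 15 mm (distance of any of bench_block, hammer, pliers, notebooks, amber_cup, glue_jar, journal from where it was at the start of the episode above 0.015 m).
It also fails if it takes over 32 s, if anything falls off the work surface, if the arm or the gripper's body presses on something with over 40 N, if the wrist force passes 120 N, or if a joint passes its speed limit or range.

## Working session

There is one attempt and no reset: what is moved stays moved. The work goes in short steps, Python scripts to look and compute and a tool call to move; the robot and the scene stay as the last step left them, time stands still between calls to the robot, and variables do not carry over. Pictures are saved under pics/ and viewed, at most 12 in all, crops included, and the job is handed in when it is done.

Besides the shell and the picture viewer there is one more tool, called after "Request:" by a JSON object that holds its "api" and its "payload". drive_tool: Moves the arm, as the interface text tells. Its arguments: {"type":"object","properties":{"deltas":{"type":"string"}},"required":["deltas"]}

```bash
mkdir -p pics; python3 - <<'E'
from rig import bot, imaging
import cv2
for n in ["top","side"]:
    im=imaging.capture(n); cv2.imwrite(f"pics/{n}0.png",im[:,:,::-1])
    m=imaging.camera_model(n); print(n,m["fx"],m["dist"],m["T"])
s=bot.read_state();print(s["time_s"],s["position"],s["tcp_rot"],s["force"])
E
```

```text
top 492.6303179389526 [-0.04657412  0.          0.          0.          0.        ] [[ 0.01832957 -0.99610092  0.08629596  0.45905313]
 [-0.99970694 -0.019624   -0.01417543  0.01127904]
 [ 0.01581363 -0.08601084 -0.99616869  1.31234153]
 [ 0.          0.          0.          1.        ]]
side 554.2472742935358 [0.05212961 0.         0.         0.         0.        ] [[-0.99854495 -0.01535761  0.05169262  0.49983565]
 [-0.05238219  0.50394546 -0.86214562  1.19743523]
 [-0.01280976 -0.86359893 -0.50401666  0.75406   ]
 [ 0.          0.          0.          1.        ]]
0.1 [ 0.23910115 -0.57668245  0.18848241] [[ 9.23832160e-01  3.82797522e-01 -4.44272601e-04]
 [ 3.82797656e-01 -9.23830310e-01  1.87433921e-03]
 [ 3.07059911e-04 -1.90164135e-03 -9.99998145e-01]] [ 0.08664049 -0.1087632  -0.21159054]
```

View pics/top0.png

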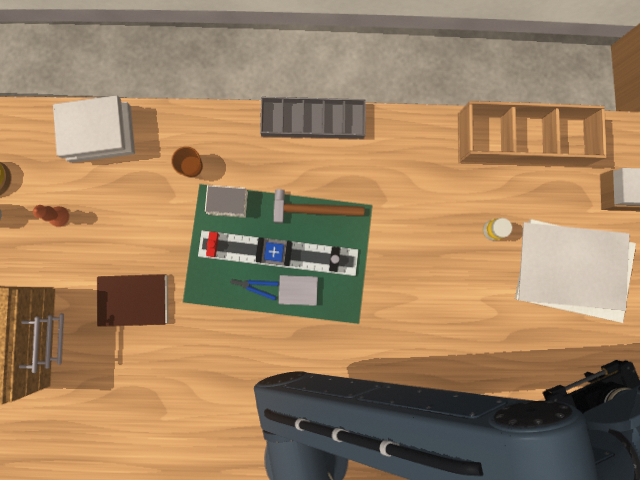

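View pics/side0.png

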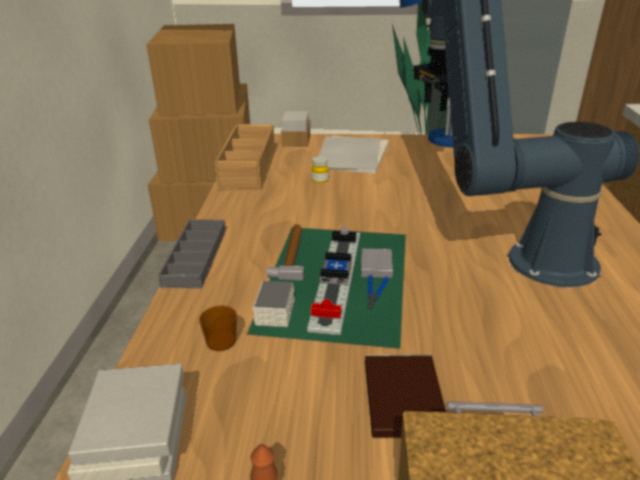

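The top view shows the red stop at about (212,244), the blue pad at (274,252) and the black stop at (335,259). The notebooks stand at (226,201), near the red end, and the side view agrees. I'll enlarge this area next.

```bash
cat > h.py <<'E'
import numpy as np, cv2
from rig import bot, imaging
def world(m,uv,z):
    K=np.array([[m["fx"],0,m["cx"]],[0,m["fy"],m["cy"]],[0,0,1]])
    p=cv2.undistortPoints(np.array(uv,float).reshape(-1,1,2),K,np.array(m["dist"])).reshape(-1,2)
    T=np.array(m["T"]); d=np.c_[p,np.ones(len(p))]@T[:3,:3].T
    return T[:3,3]+d*((np.broadcast_to(z,len(p))-T[2,3])/d[:,2])[:,None]
E
python3 - <<'E'
from h import *
im=cv2.imread("pics/top0.png")
cv2.imwrite("pics/crop0.png",cv2.resize(im[180:310,190:370],None,fx=4.4,fy=4.4,interpolation=cv2.INTER_CUBIC))
hsv=cv2.cvtColor(im,cv2.COLOR_BGR2HSV)
b=cv2.inRange(hsv,(100,120,80),(130,255,255)); b[:, :258]=0;b[:,290:]=0;b[:235]=0;b[268:]=0
ys,xs=np.nonzero(b);c=[(xs.min()+xs.max())/2,(ys.min()+ys.max())/2];print(c,xs.mean(),ys.mean(),len(xs))
m=imaging.camera_model("top")
# pad, red stop, black stop, rail ends
print(world(m,[c,[212,244],[335,259],[199.5,244],[357,262]],[.042,.042,.042,.02,.02]).round(4))
E
```

```text
[np.float64(273.5), np.float64(251.0)] 273.56538461538463 251.41153846153847 260
[[ 0.5359  0.0926  0.042 ]
 [ 0.5509  0.2519  0.042 ]
 [ 0.5183 -0.0665  0.042 ]
 [ 0.5518  0.2889  0.02  ]
 [ 0.5125 -0.1258  0.02  ]]
```

View pics/crop0.png

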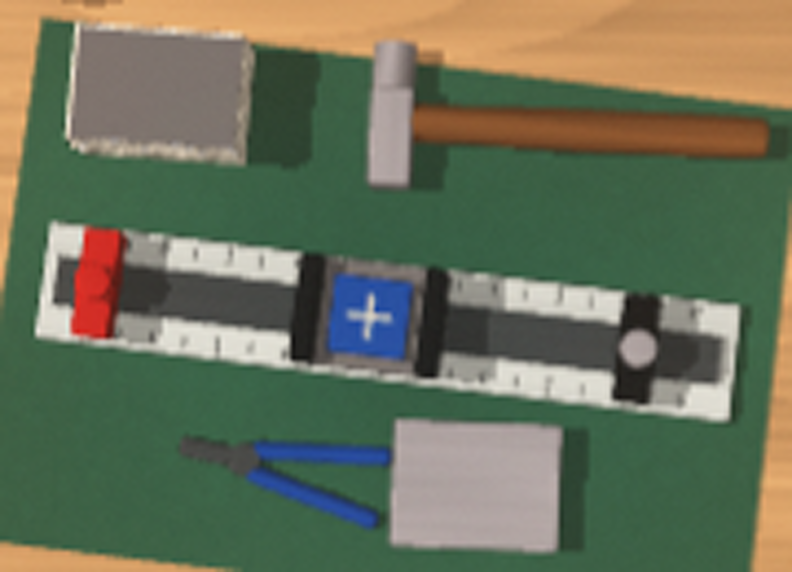

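The crop puts the pad cross at full-image (274,252), and the red stop is towards +y, about 105 mm of travel away. The rail points 5.4° off +y. I'll move above the pad with the fingers shut, in two legs.

Request:
{"api": "drive_tool", "payload": {"deltas": "0 20 45 0 -0.03;0 40 90 0 -0.06;0 60 135 0 -0.1;0 80 180 0 -0.14;0 100 225 0 -0.18;0 120 270 0 -0.22;0 140 315 0 -0.25;0 150 335 0 -0.25;0 150 335 0 -0.25;0 150 335 0 -0.25"}}

```text
time_s: 1.1
position: [0.3894, -0.2423, 0.1893]
tcp_rot: [[0.99, 0.144, -0.0], [0.144, -0.99, -0.001], [-0.0, 0.001, -1.0]]
force: [0.0, -0.7, -0.1]
opening: 0.169
grasp_force: 0.0
```

Request:
{"api": "drive_tool", "payload": {"deltas": "0 20 45 0 -0.03;0 40 90 0 -0.06;0 60 135 0 -0.1;0 80 180 0 -0.14;0 100 225 0 -0.18;0 120 270 0 -0.22;0 140 315 0 -0.237;0 147 334 0 -0.237;0 147 334 -30 -0.237;0 147 334 -60 -0.237;0 147 334 -60 -0.237;0 147 334 -60 -0.237"}}

```text
time_s: 2.3
position: [0.5367, 0.0903, 0.1291]
tcp_rot: [[0.995, -0.096, -0.001], [-0.096, -0.995, -0.0], [-0.001, 0.0, -1.0]]
force: [0.6, -1.2, 0.4]
opening: 0.008
grasp_force: 0.0
```

```bash
python3 - <<'E'
from h import *
s=bot.read_state();m=imaging.camera_model("wrist");im=imaging.capture("wrist")
cv2.imwrite("pics/w1.png",im[:,:,::-1])
print(s["time_s"],s["position"],s["tcp_rot"].round(3) if hasattr(s["tcp_rot"],'round') else s["tcp_rot"],s["force"],s["opening"]);print(m)
np.save("m1.npy",m,allow_pickle=True)
E
```

```text
2.3 [0.5366596  0.09034379 0.12909082] [[ 0.995 -0.096 -0.001]
 [-0.096 -0.995 -0.   ]
 [-0.001  0.    -1.   ]] [ 0.62006114 -1.15857026  0.39167797] 0.007535606941795763
{'fx': 373.11282991061387, 'fy': 373.11282991061387, 'cx': 315.77615500527565, 'cy': 234.19117515402314, 'dist': array([-0.0664598,  0.       ,  0.       ,  0.       ,  0.       ]), 'T': array([[-9.58167075e-02, -9.58191809e-01, -2.69606409e-01,
         6.10122095e-01],
       [-9.95398825e-01,  9.20771495e-02,  2.65137158e-02,
         8.29113922e-02],
       [-5.80635680e-04,  2.70906360e-01, -9.62605530e-01,
         3.24653774e-01],
       [ 0.00000000e+00,  0.00000000e+00,  0.00000000e+00,
         1.00000000e+00]])}
```

View pics/w1.png

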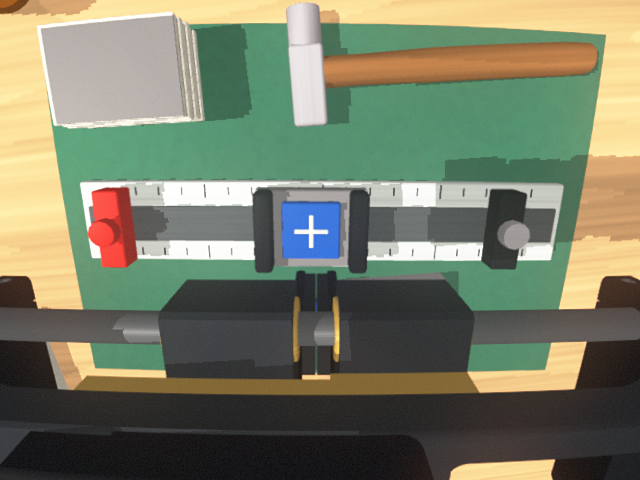

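The wrist view shows the pad cross at (311,231), the left wall's outer edge near x=254, the red stop's inner face at x≈131, and the rail level in the image. Now I'll convert these.

```bash
python3 - <<'E'
from h import *
m=np.load("m1.npy",allow_pickle=True).item()
P=world(m,[[311,231],[289,203],[340,258],[254,231],[369,231],[133,227],[82,183],[562,186],[91,259],[552,261]],[.042,.042,.042,.052,.052,.0425,.02,.02,.02,.02])
print(P.round(4))
a=(P[6]+P[8])/2;b=(P[7]+P[9])/2;u=(a-b)/np.linalg.norm(a-b);print("rail",u,np.linalg.norm(a-b),np.linalg.norm(P[6]-P[8]))
for p in P[:6]:print(((p-P[0])@u).round(4))
E
```

```text
[[ 0.5339  0.0942  0.042 ]
 [ 0.5577  0.1088  0.042 ]
 [ 0.5094  0.0733  0.042 ]
 [ 0.5407  0.1368  0.052 ]
 [ 0.5324  0.05    0.052 ]
 [ 0.5509  0.2347  0.0425]
 [ 0.5881  0.2826  0.02  ]
 [ 0.547  -0.1197  0.02  ]
 [ 0.5211  0.2922  0.02  ]
 [ 0.4799 -0.1159  0.02  ]]
rail [0.10099028 0.99488741 0.        ] 0.4072791501165036 0.0676554573758735
0.0
0.017
-0.0233
0.0431
-0.0441
0.1415
```

The pad is at (0.534, 0.094), and its sizes check out: 88 mm between the wall backs and about 97 to 105 mm of travel. I'll descend to just above the pad, then press.

Request:
{"api": "drive_tool", "payload": {"deltas": "0 -3 4 -20 0;0 -3 4 -45 0;0 -3 4 -65 0;0 -3 4 -78 0;0 -3 4 -82 0;0 -3 4 -82 0"}}

```text
time_s: 2.95
position: [0.5339, 0.0953, 0.0478]
tcp_rot: [[0.996, -0.095, 0.001], [-0.095, -0.996, -0.0], [0.001, -0.0, -1.0]]
force: [-0.0, -0.1, 0.4]
opening: 0.002
grasp_force: 0.0
```

Request:
{"api": "drive_tool", "payload": {"deltas": "0 0 0 -2 0;0 0 0 -4 0;0 0 0 -6 0;0 0 0 -8 0;0 0 0 -9 0;0 0 0 -9 0;0 0 0 -9 0"}}

```text
time_s: 3.65
position: [0.5332, 0.0957, 0.0383]
tcp_rot: [[0.996, -0.094, -0.0], [-0.094, -0.996, 0.0], [-0.0, -0.0, -1.0]]
force: [0.2, -0.4, -0.2]
opening: 0.004
grasp_force: 0.0
```

No contact force yet at z = 38 mm, so I'll look before going lower.

```bash
python3 - <<'E'
from h import *
a=imaging.capture("wrist");b=imaging.capture("side");s=bot.read_state();print(s["force"],s["position"])
A=cv2.resize(a[170:350,210:430],(733,600));B=cv2.resize(b[200:360,230:430],(750,600))
cv2.imwrite("pics/w2.png",cv2.resize(A,None,fx=.54,fy=.9)[:,:,::-1]) if 0 else None
cv2.imwrite("pics/c2.png",np.hstack([cv2.resize(a[180:350,220:400],(424,400)),cv2.resize(b[210:350,270:400],(371,400))])[:,:,::-1])
E
```

```text
[-0.17374966 -0.14216052  0.39923635] [0.53330343 0.09563022 0.03836899]
```

View pics/c2.png

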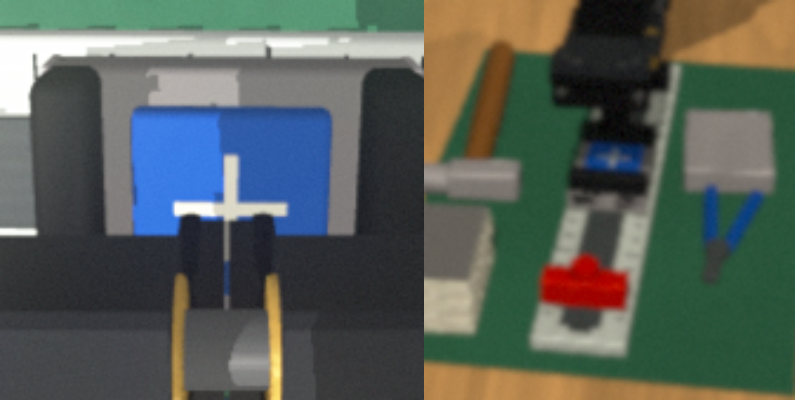

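The left crop (wrist) shows the fingertips over the pad, with their ends at the cross (227,215) and centred between the walls. The pad is still up. I'll keep pressing in small steps.

Request:
{"api": "drive_tool", "payload": {"deltas": "0 0 0 -1 0;0 0 0 -2 0;0 0 0 -3 0;0 0 0 -3 0"}}

```text
time_s: 4.15
position: [0.5331, 0.0956, 0.0352]
tcp_rot: [[0.996, -0.094, -0.0], [-0.094, -0.996, 0.0], [-0.0, 0.0, -1.0]]
force: [-0.8, -0.3, -0.5]
opening: 0.004
grasp_force: 0.0
```

Request:
{"api": "drive_tool", "payload": {"deltas": "0 0 0 -1 0;0 0 0 -2 0;0 0 0 -3 0;0 0 0 -3 0"}}

```text
time_s: 4.55
position: [0.5331, 0.0956, 0.0322]
tcp_rot: [[0.996, -0.094, -0.0], [-0.094, -0.996, 0.0], [-0.0, 0.0, -1.0]]
force: [-0.1, 1.0, -0.5]
opening: 0.005
grasp_force: 0.0
```

```bash
python3 - <<'E'
from h import *
a=imaging.capture("wrist");b=imaging.capture("side");s=bot.read_state();print(s["force"],s["position"],s["tau"])
cv2.imwrite("pics/c3.png",np.hstack([cv2.resize(a[180:350,220:400],(424,400)),cv2.resize(b[235:305,300:365],(371,400),interpolation=cv2.INTER_CUBIC)])[:,:,::-1])
E
```

```text
[0.07621684 0.39671084 0.34323352] [0.53329861 0.09564254 0.03232352] [-1.66750749e-03 -4.14213467e+01 -9.64648694e+00  2.06866226e-02
 -7.66112516e-02 -2.22100857e-05]
```

View pics/c3.png

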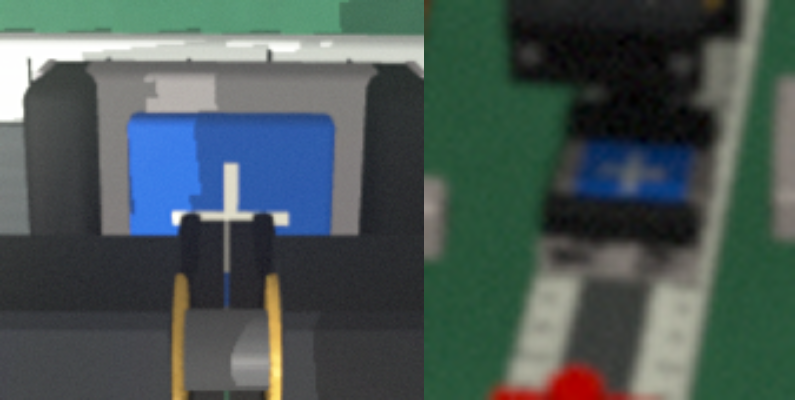

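```bash
cat >> h.py <<'E'
def proj(m,P):
    Ti=np.linalg.inv(np.array(m["T"]));K=np.array([[m["fx"],0,m["cx"]],[0,m["fy"],m["cy"]],[0,0,1]])
    return cv2.projectPoints(np.atleast_2d(np.array(P,float)),cv2.Rodrigues(Ti[:3,:3])[0],Ti[:3,3],K,np.array(m["dist"]))[0].reshape(-1,2)
E
python3 - <<'E'
from h import *
s=bot.read_state();p=np.array(s["position"])
w=imaging.camera_model("wrist");d=imaging.camera_model("side")
pts=[p+[0,0,k] for k in (0,.01,.02,.03,.05)]
print(proj(w,pts).round(1).tolist());print(proj(d,pts).round(1).tolist())
print("pad",proj(w,[.534,.094,.042]),proj(d,[.534,.094,.042]))
# wrist pixel of visible tip -> TCP-axis
a=imaging.capture("wrist");b=imaging.capture("side")
B=cv2.resize(b[150:300,270:400],None,fx=4,fy=4,interpolation=cv2.INTER_CUBIC)
cv2.imwrite("pics/s4.png",B[:,:,::-1])
E
```

```text
[[315.3, 266.5], [315.3, 273.1], [315.2, 280.4], [315.2, 288.5], [315.1, 307.5]]
[[336.2, 269.0], [336.2, 265.5], [336.2, 261.9], [336.2, 258.3], [336.2, 251.0]]
pad [[318.23402868 271.3908564 ]] [[335.95020638 265.22402564]]
```

View pics/s4.png

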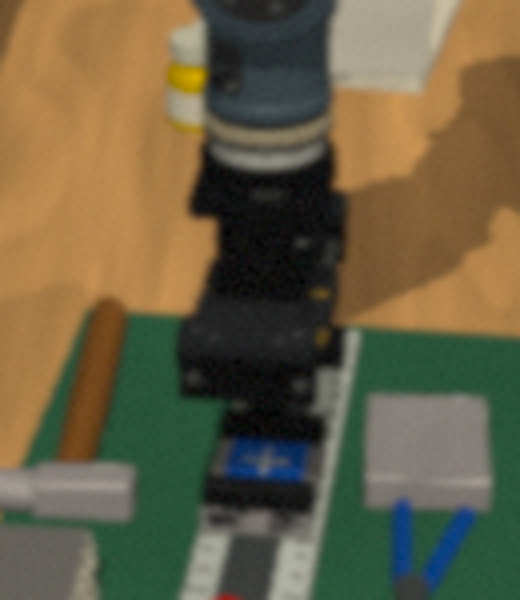

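By projection the reported TCP should sit at crop (264,476) in this side view. The closed fingertips actually end near (262,430), about 30 mm higher, so when shut they are shorter than the nominal TCP. That explains the missing force. I'll go on down in 4 mm steps, fewer than the pad's 6 mm travel, and check the force after each.

Request:
{"api": "drive_tool", "payload": {"deltas": "0 1 -1 -2 0;0 1 -1 -4 0;0 1 -1 -4 0"}}

```text
time_s: 5.05
position: [0.534, 0.0946, 0.028]
tcp_rot: [[0.996, -0.094, -0.001], [-0.094, -0.996, 0.0], [-0.001, 0.0, -1.0]]
force: [-0.3, -0.0, -0.1]
opening: 0.004
grasp_force: 0.0
```

Request:
{"api": "drive_tool", "payload": {"deltas": "0 0 0 -2 0;0 0 0 -4 0;0 0 0 -4 0"}}

```text
time_s: 5.35
position: [0.534, 0.0946, 0.024]
tcp_rot: [[0.996, -0.094, -0.001], [-0.094, -0.996, 0.0], [-0.001, 0.0, -1.0]]
force: [-0.8, 0.3, 0.1]
opening: 0.004
grasp_force: 0.0
```

Request:
{"api": "drive_tool", "payload": {"deltas": "0 0 0 -2 0;0 0 0 -4 0;0 0 0 -4 0"}}

```text
time_s: 5.65
position: [0.534, 0.0946, 0.02]
tcp_rot: [[0.996, -0.094, -0.001], [-0.094, -0.996, 0.0], [-0.001, 0.0, -1.0]]
force: [0.0, 0.5, 0.1]
opening: 0.002
grasp_force: 0.0
```

Request:
{"api": "drive_tool", "payload": {"deltas": "0 0 0 -1 0;0 0 0 -3 0;0 0 0 -3 0"}}

```text
time_s: 5.95
position: [0.534, 0.0946, 0.0171]
tcp_rot: [[0.996, -0.094, -0.001], [-0.094, -0.996, 0.0], [-0.001, 0.0, -1.0]]
force: [0.0, -0.5, -0.1]
opening: 0.006
grasp_force: 0.0
```

Request:
{"api": "drive_tool", "payload": {"deltas": "0 0 0 -1 0;0 0 0 -3 0;0 0 0 -3 0"}}

```text
time_s: 6.25
position: [0.5341, 0.0946, 0.0141]
tcp_rot: [[0.996, -0.094, -0.0], [-0.094, -0.996, 0.0], [-0.0, 0.0, -1.0]]
force: [-1.3, 0.2, 0.2]
opening: 0.01
grasp_force: 0.0
```

```bash
python3 - <<'E'
from h import *
s=bot.read_state();print(s["force"],s["position"])
a=imaging.capture("wrist");b=imaging.capture("side")
print(proj(imaging.camera_model("wrist"),[.534,.094,.042]),proj(imaging.camera_model("side"),[s["position"],[.534,.094,.042]]))
cv2.imwrite("pics/c5.png",np.hstack([cv2.resize(a[180:350,220:400],(424,400)),cv2.resize(b[215:305,300:383],(371,400),interpolation=cv2.INTER_CUBIC)])[:,:,::-1])
E
```

```text
[-1.32170187  0.15420148  0.15218633] [0.53405965 0.09463087 0.01410155]
[[316.57627632 286.94067901]] [[335.92092141 275.18434176]
 [335.95020638 265.22402564]]
```

View pics/c5.png

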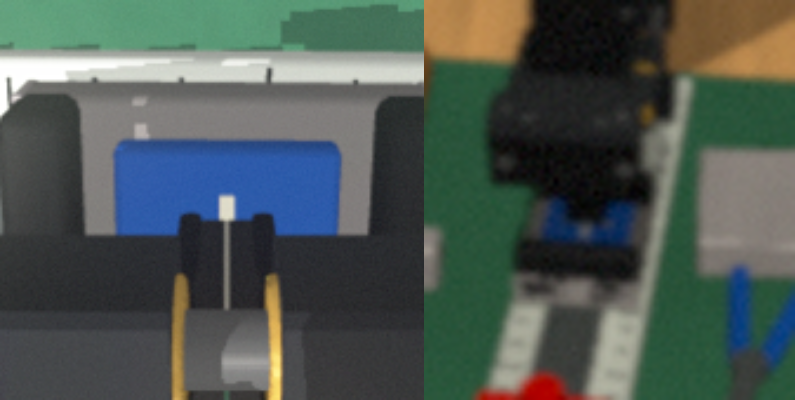

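Now the side crop shows the fingertips at (585,218), just above the pad centre, so contact is close.

Request:
{"api": "drive_tool", "payload": {"deltas": "0 0 0 -1 0;0 0 0 -2 0;0 0 0 -3 0;0 0 0 -3 0"}}

```text
time_s: 6.75
position: [0.5341, 0.0946, 0.0112]
tcp_rot: [[0.996, -0.094, -0.0], [-0.094, -0.996, -0.0], [-0.0, 0.0, -1.0]]
force: [0.1, -0.4, 0.0]
opening: 0.002
grasp_force: 0.0
```

Request:
{"api": "drive_tool", "payload": {"deltas": "0 0 0 -1 0;0 0 0 -2 0;0 0 0 -3 0;0 0 0 -3 0"}}

```text
time_s: 7.15
position: [0.5344, 0.0946, 0.0093]
tcp_rot: [[0.996, -0.094, 0.0], [-0.094, -0.996, -0.0], [0.0, 0.0, -1.0]]
force: [-2.0, -0.3, 9.3]
opening: 0.006
grasp_force: 4.7
```

Contact: 9.3 N at z = 9.3 mm. Next I'll press about 4 mm in.

Request:
{"api": "drive_tool", "payload": {"deltas": "0 0 0 -1 0;0 0 0 -2 0;0 0 0 -3 0;0 0 0 -4 0;0 0 0 -4 0;0 0 0 -4 0;0 0 0 -4 0"}}

```text
time_s: 7.85
position: [0.5344, 0.0946, 0.0057]
tcp_rot: [[0.996, -0.094, 0.001], [-0.094, -0.996, -0.0], [0.001, 0.0, -1.0]]
force: [-2.1, -1.0, 11.0]
opening: 0.007
grasp_force: 5.4
```

The pad is pressed about 3.6 mm at 11 N. Now I'll push along the rail.

Request:
{"api": "drive_tool", "payload": {"deltas": "0 0.2 2 0 0;0 0.5 5 0 0;0 1 10 0 0;0 1.5 16 0 0;0 2.2 22 0 0;0 2.7 28 0 0;0 3.3 34 0 0;0 3.9 40 0 0;0 4.4 45 0 0;0 4.8 49 0 0;0 4.9 50 0 0;0 4.9 50 0 0"}}

```text
time_s: 9.05
position: [0.5395, 0.1451, 0.0059]
tcp_rot: [[0.996, -0.094, 0.001], [-0.094, -0.996, 0.0], [0.001, -0.0, -1.0]]
force: [-2.1, 1.1, 10.7]
opening: 0.008
grasp_force: 5.3
```

```bash
python3 - <<'E'
from h import *
s=bot.read_state();print(s["force"],s["position"])
a=imaging.capture("wrist")
cv2.imwrite("pics/w6.png",a[:,:,::-1])
E
```

```text
[-2.13292622  1.10332968 10.72315401] [0.53951579 0.14507974 0.00586114]
```

View pics/w6.png

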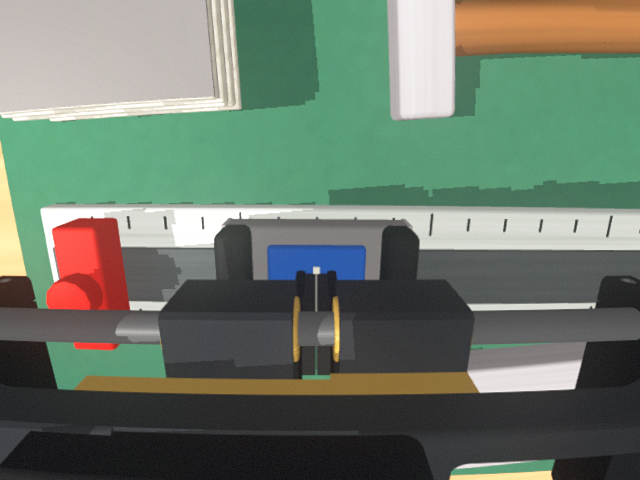

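The gauge is following the fingers, with the pad still centred at x=316. The gap to the stop (x≈123 to 216) is roughly 45 mm. I'll continue and slow down towards the end.

Request:
{"api": "drive_tool", "payload": {"deltas": "0 0.3 3 0 0;0 0.8 8 0 0;0 1.4 14 0 0;0 2 20 0 0;0 2.5 26 0 0;0 3.1 32 0 0;0 3.5 36 0 0;0 3.7 38 0 0;0 3.9 40 0 0;0 3.9 40 0 0"}}

```text
time_s: 10.1
position: [0.5436, 0.1851, 0.006]
tcp_rot: [[0.996, -0.094, 0.002], [-0.094, -0.996, 0.0], [0.002, -0.001, -1.0]]
force: [-1.4, 0.6, 10.5]
opening: 0.003
grasp_force: 5.3
```

Request:
{"api": "drive_tool", "payload": {"deltas": "0 0.2 2 0 0;0 0.4 4 0 0;0 0.5 5 0 0;0 0.5 5 0 0"}}

```text
time_s: 10.5
position: [0.5441, 0.1899, 0.006]
tcp_rot: [[0.996, -0.094, 0.002], [-0.094, -0.996, 0.0], [0.001, -0.0, -1.0]]
force: [-2.2, 0.5, 10.4]
opening: 0.008
grasp_force: 5.3
```

Request:
{"api": "drive_tool", "payload": {"deltas": "0 0.1 1 0 0;0 0.2 2 0 0;0 0.3 3 0 0;0 0.3 3 0 0"}}

```text
time_s: 10.9
position: [0.5444, 0.1929, 0.006]
tcp_rot: [[0.996, -0.094, 0.002], [-0.094, -0.996, 0.0], [0.002, -0.0, -1.0]]
force: [-0.6, -0.5, 10.6]
opening: 0.003
grasp_force: 5.3
```

Request:
{"api": "drive_tool", "payload": {"deltas": "0 0.1 1 0 0;0 0.2 2 0 0;0 0.3 3 0 0;0 0.3 3 0 0"}}

```text
time_s: 11.3
position: [0.5447, 0.1958, 0.006]
tcp_rot: [[0.996, -0.094, 0.002], [-0.094, -0.996, 0.0], [0.002, -0.0, -1.0]]
force: [-1.9, -0.1, 10.8]
opening: 0.003
grasp_force: 5.3
```

Request:
{"api": "drive_tool", "payload": {"deltas": "0 0.1 1 0 0;0 0.2 2 0 0;0 0.3 3 0 0;0 0.3 3 0 0"}}

```text
time_s: 11.7
position: [0.545, 0.1989, 0.006]
tcp_rot: [[0.996, -0.094, 0.002], [-0.094, -0.996, 0.0], [0.001, -0.0, -1.0]]
force: [-1.2, -0.2, 10.9]
opening: 0.002
grasp_force: 5.3
```

Request:
{"api": "drive_tool", "payload": {"deltas": "0 0.1 1 0 0;0 0.2 2 0 0;0 0.3 3 0 0;0 0.3 3 0 0"}}

```text
time_s: 12.1
position: [0.5452, 0.2012, 0.006]
tcp_rot: [[0.996, -0.093, 0.001], [-0.093, -0.996, -0.001], [0.001, 0.001, -1.0]]
force: [-2.4, -2.6, 10.0]
opening: 0.008
grasp_force: 5.3
```

Request:
{"api": "drive_tool", "payload": {"deltas": "0 0.1 1 0 0;0 0.1 1 0 0;0 0.2 2 0 0;0 0.2 2 0 0"}}

```text
time_s: 12.5
position: [0.5453, 0.2019, 0.0059]
tcp_rot: [[0.996, -0.092, 0.001], [-0.092, -0.996, -0.003], [0.001, 0.003, -1.0]]
force: [-2.4, -6.7, 10.4]
opening: 0.002
grasp_force: 5.3
```

```bash
python3 - <<'E'
from h import *
s=bot.read_state();print(s["force"],s["position"])
a=imaging.capture("wrist");b=imaging.capture("top")
cv2.imwrite("pics/c7.png",np.hstack([cv2.resize(a[180:400,20:420],(500,275)),cv2.resize(b[215:285,190:260],(275,275),interpolation=cv2.INTER_CUBIC)])[:,:,::-1])
E
```

```text
[-2.4156157  -6.69425013 10.37128191] [0.54530353 0.20186197 0.00588705]
```

View pics/c7.png

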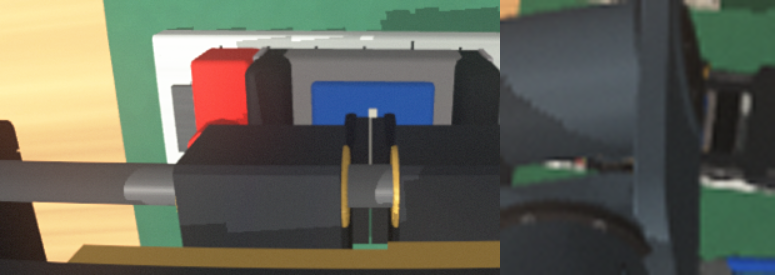

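The wrist crop shows the gauge wall touching the red stop at (255,90), with the pad centred, and Fy = -6.7 N confirms it. I'll relax the sideways load and raise straight up.

Request:
{"api": "drive_tool", "payload": {"deltas": "0 -0.2 -1.5 0 0;0 -0.2 -1.5 0 0;0 -0.2 -1.5 2 0;0 -0.2 -1.5 4 0;0 -0.2 -1.5 6 0;0 -0.2 -1.5 10 0;0 -0.2 -1.5 20 0;0 -0.2 -1.5 40 0;0 -0.2 -1.5 70 0;0 -0.2 -1.5 90 0;0 -0.2 -1.5 90 0"}}

```text
time_s: 13.7
position: [0.5473, 0.2027, 0.0976]
tcp_rot: [[0.996, -0.094, 0.007], [-0.094, -0.996, 0.001], [0.007, -0.002, -1.0]]
force: [-0.0, -0.2, -0.1]
opening: 0.009
grasp_force: 0.0
```

```bash
python3 - <<'E'
from h import *
s=bot.read_state();m=imaging.camera_model("wrist");a=imaging.capture("wrist");print(s["time_s"],s["force"],s["position"])
cv2.imwrite("pics/w8.png",a[:,:,::-1])
E
```

```text
13.7 [-0.01277524 -0.20198261 -0.1037598 ] [0.54730541 0.20270388 0.09763108]
```

View pics/w8.png

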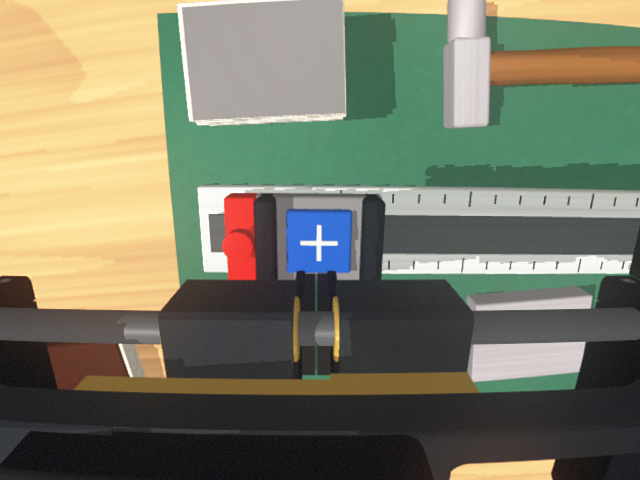

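The gauge rests against the red stop, where its wall meets the red block at x≈257. The pad is up at (319,242), and the arm is clear with zero force.

```bash
python3 -c "
from rig import bot
print(bot.hand_in())"
```

```text
the job is handed in; nothing more can be done
None
```

The gauge was slid with its pad pressed until it rested against the red stop, the pad was let up, the arm was moved clear, and the job was handed in at about 14 s; the hand-in returned no verdict.

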